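Board in, cover held at the gauge

TASK

Lift the long oblong control board off its wooden rest by its two long edges only, never touching its faces, and lower it (do not drop it) onto the bed between the locating posts in the open bay of the kitchen machine, flat and fully down, lengthwise along the bed, and let go of it. Then take the machine's open cover by its round steel bar, swing it forward until it is parallel with the gauge arm at its side without letting it fall shut, and finish while still holding the bar in the fingers at that angle. Leave the gauge arm, the square board and everything else on the table as they are.

Things in the scene. Friction and masses are not known exactly. Their poses are not given: they have to be found in the camera images.
- board: The board to fit: oblong tan control board, 90 (x) x 54 (y) x 5 mm, about 70 g, lying flat, components up, on one of two wooden rests. Origin: middle of its underside. Fits either way round. Hold it at mid-length by the upright sides of its two long edges, 54 mm apart; a strip 4 mm wide along each long edge still counts as edge.
- board_face: The faces of that board, with its components, all but the 4 mm strips along the long edges; components stand up to 13 mm above the board's top. Fingers must not touch it. Same origin and axes as the board.
- spare: The other board, to be left alone: nearly square, 56 x 54 x 5 mm, tan, on the other rest. Origin: centre of its underside.
- rest_a: Plain wooden block, fixed, 56 mm (x) x 30 mm (y) x 32 mm high, under the oblong board and parallel to it, so each long edge of the board overhangs it by about 12 mm. Origin: centre of its underside on the table.
- rest_b: A like block, fixed, under the square board.
- machine: Fixed white kitchen-machine base, an open-topped box 160 mm (x) x 220 mm (y) x 70 mm high, walls 6 mm, floor 5 mm thick; the bed for the board stands in it. Origin: centre of its underside on the table; z up, front to its own -x. Beside the bed's middle (x within 29 mm) nothing but the box's side walls, 104 mm off the middle, limits the fingers, down to the floor of the box.
- seat (a point): Middle of the top of the bed (80 mm x 28 mm y, top 45 mm above the table), where the middle of the board's underside belongs; x along the bed and the board's length, z up. Six 8 mm posts leave the board 2 to 2.5 mm play each way: at x +-51.5, y 0 beyond its ends and at x +-34, y +-33.5 mm beside its long edges; tapered tops, 8 mm above the bed.
- cover (a joint): Angle of the cover, rad: 0 = lying shut on the box, 1.57 = upright, 1.85 = end stop. White panel 152 mm from hinge to free edge, 212 mm wide (y), 8 mm thick, about 0.4 kg with its bar, hinge nearly frictionless. At the start it leans back on its end stop, away from the robot; once forward of upright it falls shut unless held.
- cover_hinge (a point): On the cover's hinge axis, midway: 74 mm above the table and 77 mm towards +x from the machine's origin; the axis is the machine's y. Its axes turn with the cover: -x points from hinge to bar. At cover angle q the bar lies 190 mm from the hinge, at (-cos q, 0, sin q) x 190 mm in the machine's frame.
- bar: Round steel bar handle on the cover's free edge, 12 mm diameter, 110 mm long along y, on two thin legs at its ends; its axis is 37 mm beyond the panel's edge, so fingertips fit round it. Origin: middle of the bar, on its axis; axes as the cover's. It can be pinched from above, fingers in front and behind, and turns easily between them.
- gauge (a joint): Angle of the gauge arm, rad, on the same scale as joint cover (the cover is parallel to it when both read the same); it stays where it was set, somewhere between 0.85 and 1.25. Do not move it.
- gauge_tip (a point): Free end of the gauge arm: a thin dark steel arm 4 mm thick and 10 mm high (16 mm at the tip), hinged on the line of the cover's hinge, 124 mm to the machine's +y side of its middle, this tip 130 mm from the hinge. Its -x axis points out along the arm. A light metal quadrant with ticks stands beside it.
- screwdriver: Bystander: screwdriver lying on the table. Origin: at its middle, underneath.
- flask: Bystander: steel flask, 72 mm diameter, 200 mm high. Origin: centre of its underside.
- mug: Bystander: white mug, 80 mm diameter, 90 mm high. Origin: centre of its underside.
- jar: Bystander: small glass jar, 56 mm diameter, 70 mm high. Origin: centre of its underside.
- adapter: Bystander: black plug-in power adapter, 75 x 45 x 30 mm. Origin: centre of its underside.
- screwtray: Bystander: grey two-part tray, 100 x 140 x 30 mm. Origin: centre of its underside.
Not all that is in view belongs to the job. Leave any blue or purple look-alike of the board alone.

How it is judged:
By the outcome, as a careful person would: the job done as asked, in the order asked, and still so for the second after the job is handed in, while the arm keeps its last pose, push and grip.
It also fails if it takes over 58 s, if anything falls off the work surface, if the arm or the gripper's body presses on something with over 40 N, if the wrist force passes 120 N, or if a joint passes its speed limit or range.

ROBOT

A 6-joint arm with a two-finger parallel gripper is mounted at the origin on the work surface. World frame = base frame: x ahead of the robot, y to its left, z up, the work surface at z = 0. Lengths are in m, angles in rad, forces in N, time in s.
With the tool pointing down it reaches from about 0.35 to 0.85 m from the base axis. Payload 8.1 kg.
Tool frame: the origin (TCP) lies at the centre of the arm's flange, where the gripper is bolted on; the fingertips stand 186 mm ahead of it and the grasp point (between the pads) lies 167 mm ahead of it; z points along the fingers, y is the line along which they close (so a half turn about z gives the same grasp; the last joint's range is limited). The gripper opens to 93 mm and grips with 3 to 60 N. Pads are 15 mm wide; open, the fingers measure 128 mm over their backs; the gripper's body (75 mm by 188 mm) begins 65 mm behind the grasp point.
Start: joints at [-1.249, 0.13, 1.488, -0, 1.523, -0.085], TCP at [0.237, -0.551, 0.405] pointing down, gripper open.
Joint ranges: [-2.96, 2.96], [-0.89, 2.26], [0.02, 2.5], [-1.34, 4.48], [0, 2.73], [-2.66, 2.66]. Speed limits (rad/s): [2.39, 2.39, 2.79, 3.14, 3.14, 3.14].

INTERFACE

Orientations are given as a rotation vector (axis times angle).
In Python, from plant import read_state, read_camera, camera_params, robot gives the robot as it stands.
- The arm moves only by the tool carry_out, never from a script. Its argument "targets" is a list of rows, each an object of numbers: "hand": the opening in per cent of the stroke, from 0 (shut) to 100 (fully open); "x", "y", "z": the shift along the tool's x, y, z in m; "ax", "ay", "az": the turn, a rotation vector about the tool's x, y, z in rad. In form: [{"hand": .., "x": .., "y": .., "z": .., "ax": .., "ay": .., "az": ..}, ...]. A call has 1 to 8 rows; each row is the pose to reach, as a shift and turn from the pose commanded when the call began, along the tool's axes at that moment; what a row does not reach only later rows make up. A row lasts 1/8 s, in which the tool goes at most 62.5 mm and 10.7 degrees, less where a joint would pass 70% of its speed; a pose out of reach is approached as far as the arm can. A call with a gripper value outside its range is refused whole. The fingers move at their own pace and stop on an object; "newtons" is the grip in N (left out, the last holds). Time passes only in rows, so rows that repeat a pose let the fingers close. It gives the time, the measured TCP pose, the force, the opening and the grip force at its end, in the units of the state.
- read_state(): the state, without advancing time (a new reading comes with each control period).
- read_camera(name): name is "side" or "top" or "wrist"; returns (picture, depth): 400x640x3 uint8, blue, green, red; 400x640 float32, m along the optical axis (not along the pixel's ray), 0 where there is no reading.
- camera_params(name): a dict with "fx", "fy", "cx", "cy" (pixels), "position" and "rotation" of the camera in the world. Camera axes: x right, y up, looking along -z (the intrinsics and any distortion apply to the point x, -y, -z); pixel columns grow to the right and rows downward; lengths in m; the calibration is good to about 2 mm. A picture is of the moment at which its call begins: read the wrist's pose just before it. camera_params takes no time and is no camera call; for the wrist camera it gives the pose at the moment of the call.
- robot.close_job(): hands the job in; it is judged then, once.
The state is a dict: "t": time; "q": joint angles; "dq": joint speeds; "joint_torque": joint torques, N m; "tool_pos": TCP position; "orientation": TCP orientation; "force": force on the tool from outside, world axes, zero at the start; "wrist_torque": the same for the moment, N m; "opening": finger opening in m; "gripper_force": force on a finger pad.
Only numpy, scipy, OpenCV 4.12 (cv2) and the standard library are available. Lean on these libraries where they do the work, as an engineer would, in place of code of your own. Each camera call takes 0.05 s, during which the arm holds its last target. There are 200 camera calls.

## Working session

There is one attempt and no reset: what is moved stays moved. The work goes in short steps, Python scripts to look and compute and a tool call to move; the robot and the scene stay as the last step left them, time stands still between calls to the robot, and variables do not carry over. Pictures are saved under pics/ and viewed, at most 10 in all, crops included, and the job is handed in when it is done.

Besides the shell and the picture viewer there is one more tool, called as name([rows], argument=value, ...), one row to a line, values as JSON. carry_out: Moves the arm, as the interface text tells. Its arguments: {"type":"object","properties":{"targets":{"type":"array","items":{"type":"object","properties":{"hand":{"type":"number"},"x":{"type":"number"},"y":{"type":"number"},"z":{"type":"number"},"ax":{"type":"number"},"ay":{"type":"number"},"az":{"type":"number"}}}},"newtons":{"type":"number"}},"required":["targets"]}

```bash
ls; mkdir -p pics; cat > h.py <<'E'
import numpy as np, cv2
from plant import read_state, read_camera, camera_params, robot
from scipy.spatial.transform import Rotation as R
def shot(n,name):
    p=camera_params(n); im,d=read_camera(n); np.savez(f'pics/{name}.npz',im=im,d=d,**{k:np.array(p[k]) for k in ('fx','fy','cx','cy','position','rotation')}); cv2.imwrite(f'pics/{name}.png',im); return p,im,d
def rot(p):
    r=np.array(p['rotation'],float); return r if r.shape==(3,3) else (R.from_rotvec(r).as_matrix() if r.size==3 else R.from_quat(r).as_matrix())
def ray(p,u,v):
    u=np.asarray(u,float);v=np.asarray(v,float)
    c=np.stack([(u-p['cx'])/p['fx'],-(v-p['cy'])/p['fy'],-np.ones_like(u)],-1); return c@rot(p).T
def onz(p,u,v,z):
    r=ray(p,u,v); o=np.array(p['position']); return o+r*((z-o[2])/r[...,2])[...,None]
def pts(p,d):
    v,u=np.mgrid[:d.shape[0],:d.shape[1]]; return np.array(p['position'])+ray(p,u,v)*d[...,None]
def proj(p,X):
    c=(np.asarray(X)-np.array(p['position']))@rot(p); return np.stack([p['cx']+p['fx']*c[...,0]/-c[...,2],p['cy']-p['fy']*c[...,1]/-c[...,2]],-1)
E
python3 - <<'E'
from h import *
print(read_state())
for n in('top','side'):
    p,im,d=shot(n,n+'0'); print(n,p)
E
```

```text
pics
{'t': 0.0, 'q': array([-1.24940799e+00,  1.31191444e-01,  1.48929653e+00,  6.01540134e-06,
        1.52300636e+00, -8.54531134e-02]), 'dq': array([-0.00048389, -0.00120606,  0.00130254, -0.00243808, -0.00044558,
        0.00093292]), 'joint_torque': array([ 2.24510381e-04, -5.59831023e+01, -4.91763604e+01,  7.67849805e-02,
        3.51759593e-02, -1.73142753e-04]), 'tool_pos': array([ 0.23734469, -0.55080632,  0.40365957]), 'orientation': array([-3.07496681e+00, -6.34284639e-01,  3.41991973e-04]), 'force': array([-0.40483138, -0.13729714, -0.62324934]), 'wrist_torque': array([-0.00235432,  0.0036278 , -0.00782028]), 'gripper_force': 0.0, 'opening': 0.09341945270116454}
top {'fx': 486.8448770788142, 'fy': 486.8448770788142, 'cx': 321.5890005676276, 'cy': 203.23025302008793, 'position': array([ 0.38370763, -0.07395278,  1.51107973]), 'rotation': array([ 0.07426012, -0.07918949, -1.58630991])}
side {'fx': 403.040064524571, 'fy': 403.040064524571, 'cx': 324.2779797842633, 'cy': 205.72313911709983, 'position': array([-0.33048349, -1.03425544,  0.94820267]), 'rotation': array([ 0.94049954, -0.35629413, -0.63295928])}
```

View pics/top0.png

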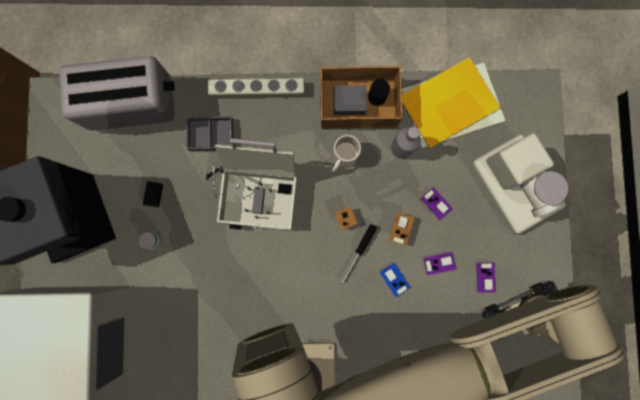

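View pics/side0.png

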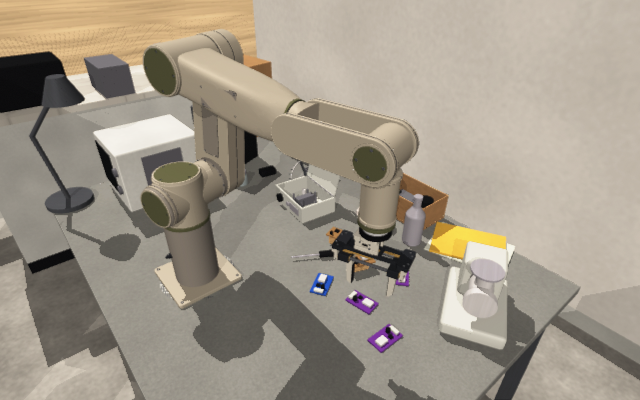

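The top view shows the oblong tan board at about (402,229) and the square one at (346,218). The machine is at (257,188) with the gauge on its left. Rough positions next.

```bash
python3 - <<'E'
from h import *
D=np.load('pics/top0.npz'); p={k:D[k] for k in D if k not in('im','d')}; im,d=D['im'],D['d']
hsv=cv2.cvtColor(im,cv2.COLOR_BGR2HSV); 
m=cv2.inRange(hsv,(5,90,60),(22,255,255)); m=cv2.morphologyEx(m,cv2.MORPH_CLOSE,np.ones((5,5)))
P=pts(p,d)
for c in cv2.findContours(m,0,2)[0]:
    if cv2.contourArea(c)>100:
        r=cv2.minAreaRect(c); b=cv2.boxPoints(r); W=onz(p,b[:,0],b[:,1],.037)
        print(r,W.mean(0).round(4),np.linalg.norm(np.diff(W,axis=0),axis=1).round(4), np.degrees(np.arctan2(*(W[1]-W[0])[1::-1])))
for uv in [(257,188),(231,178),(217,222),(294,229),(298,150),(216,175),(235,141),(273,147),(402,229),(346,150),(405,140)]: print(uv,P[uv[1],uv[0]].round(3))
# white machine rim
w=(P[...,2]>.06)&(P[...,2]<.08)&(P[...,1]<.4)&(P[...,1]>0)&(P[...,0]>.3)&(P[...,0]<.6)
r=cv2.minAreaRect(np.argwhere(w)[:,::-1].astype(np.float32)); b=cv2.boxPoints(r); W=onz(p,b[:,0],b[:,1],.07); print('rim',r,W.round(3),W.mean(0))
p2=camera_params('wrist'); s=read_state(); T=R.from_rotvec(s['orientation']).as_matrix()
print('wristcam in tool',T.T@(p2['position']-s['tool_pos']),T.T@rot(p2),p2['fx'])
E
```

```text
((401.2919006347656, 228.55136108398438), (18.96854019165039, 30.437889099121094), 17.102725982666016) [ 0.4469 -0.3198  0.037 ] [0.0926 0.0574 0.0925] -18.814149251975024
((345.5172119140625, 217.7931365966797), (19.683704376220703, 18.56953239440918), 68.19859313964844) [ 0.4823 -0.1516  0.037 ] [0.0566 0.0598 0.0563] -69.12436575525058
((463.7000732421875, 116.40000915527344), (22.807893753051758, 39.354793548583984), 63.43495178222656) [ 0.7908 -0.5247  0.037 ] [0.1243 0.0713 0.1237] -64.15098965275692
((382.3823547363281, 98.521728515625), (136.39744567871094, 71.6875), 14.162169456481934) [ 0.8526 -0.2739  0.037 ] [0.2298 0.4265 0.2284] -14.680527745877297
(257, 188) [0.577 0.115 0.044]
(231, 178) [0.615 0.201 0.007]
(217, 222) [0.474 0.231 0.069]
(294, 229) [0.452 0.007 0.005]
(298, 150) [ 0.701 -0.008 -0.001]
(216, 175) [0.625 0.249 0.004]
(235, 141) [0.673 0.144 0.262]
(273, 147) [0.658 0.046 0.25 ]
(402, 229) [ 0.445 -0.321  0.042]
(346, 150) [ 0.698 -0.16   0.003]
(405, 140) [ 0.693 -0.32   0.151]
rim ((255.0, 204.0), (50.0, 78.0), 90.0) [[0.603 0.234 0.07 ]
 [0.599 0.002 0.07 ]
 [0.449 0.003 0.07 ]
 [0.453 0.234 0.07 ]] [0.52596918 0.11827366 0.07      ]
wristcam in tool [0.06576092 0.00132917 0.01903326] [[ 6.24736190e-04  9.70834454e-01  2.39750022e-01]
 [ 9.99999594e-01 -7.62051082e-04  4.80039618e-04]
 [ 6.48740764e-04  2.39749625e-01 -9.70834536e-01]] 277.6801162137098
```

```bash
cat >> h.py <<'E'
def goal(x,y,z,yaw,pitch=0):  # grasp-point position; tool-x heading yaw (deg); tilt about tool y
    T=R.from_euler('z',yaw,degrees=True)*R.from_euler('x',180,degrees=True)*R.from_euler('y',pitch,degrees=True)
    s=read_state(); C=R.from_rotvec(s['orientation'])
    tcp=np.array([x,y,z])-T.apply([0,0,.167])
    print('shift',C.inv().apply(tcp-s['tool_pos']).round(4),'turn',(C.inv()*T).as_rotvec().round(4),'t',s['t'],'tcp->',tcp.round(3))
E
python3 - <<'E'
from h import *
goal(.447,-.32,.193,-18.8)
E
```

```text
shift [ 0.2839 -0.129   0.044 ] turn [-1.600e-03  5.000e-04  7.349e-01] t 0.1 tcp-> [ 0.447 -0.32   0.36 ]
```

carry_out([
  {"hand": 100,"x": 0.284,"y": -0.129,"z": 0.044,"az": 0.735},
  {"hand": 100,"x": 0.284,"y": -0.129,"z": 0.044,"az": 0.735},
  {"hand": 100,"x": 0.284,"y": -0.129,"z": 0.044,"az": 0.735},
  {"hand": 100,"x": 0.284,"y": -0.129,"z": 0.044,"az": 0.735},
  {"hand": 100,"x": 0.284,"y": -0.129,"z": 0.044,"az": 0.735},
  {"hand": 100,"x": 0.284,"y": -0.129,"z": 0.044,"az": 0.735},
  {"hand": 100,"x": 0.284,"y": -0.129,"z": 0.044,"az": 0.735},
  {"hand": 100,"x": 0.284,"y": -0.129,"z": 0.044,"az": 0.735},
])

```text
schema error: expected keys hand, x, y, z, ax, ay, az
```

```bash
python3 - <<'E'
from h import *
s=read_state(); print(s['tool_pos'],s['dq'].round(3))
p,im,d=shot('wrist','w1'); P=pts(p,d)
hsv=cv2.cvtColor(im,cv2.COLOR_BGR2HSV)
m=cv2.inRange(hsv,(5,90,60),(22,255,255)); m=cv2.morphologyEx(m,cv2.MORPH_CLOSE,np.ones((25,25)))
for c in cv2.findContours(m,0,2)[0]:
    if cv2.contourArea(c)>2000:
        r=cv2.minAreaRect(c);
        W=onz(p,c[:,0,0],c[:,0,1],.037)[:,:2].astype(np.float32)*1000
        q=cv2.minAreaRect(W); print(r,q, cv2.boxPoints(q)/1000)
        u,v=map(int,r[0]); print(np.median(P[v-40:v+40,u-40:u+40,2]))
E
```

```text
[ 0.23735283 -0.5508281   0.40377136] [-0.001 -0.002 -0.001 -0.    -0.001  0.   ]
((467.49993896484375, 292.0), (342.99993896484375, 91.99998474121094), -0.0) ((170.52926635742188, -809.276611328125), (146.40069580078125, 503.8982849121094), 23.458322525024414) [[ 0.00308254 -0.6072908 ]
 [ 0.20367533 -1.0695418 ]
 [ 0.33797598 -1.0112624 ]
 [ 0.13738321 -0.54901135]]
0.3181743369035321
```

View pics/w1.png

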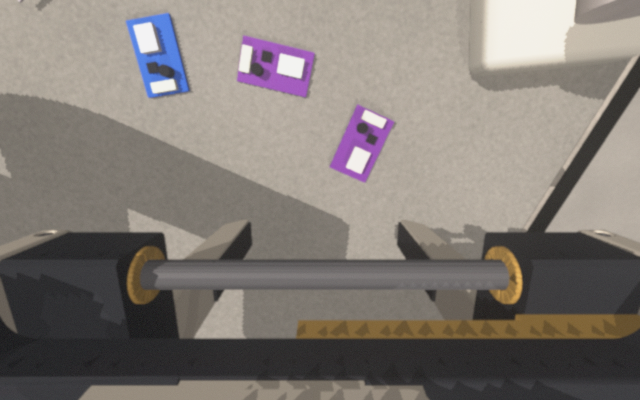

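The fingers hide the lower half of the wrist view and image-up is tool +x, so I'll stand off behind the board.

```bash
python3 - <<'E'
from h import *
goal(.357,-.290,.193,-18.8)
E
```

```text
shift [ 0.2131 -0.1922  0.0442] turn [-1.40e-03  4.00e-04  7.35e-01] t 0.15 tcp-> [ 0.357 -0.29   0.36 ]
```

carry_out([
  {"hand": 100,"x": 0.213,"y": -0.192,"z": 0.044,"ax": 0,"ay": 0,"az": 0.735},
  {"hand": 100,"x": 0.213,"y": -0.192,"z": 0.044,"ax": 0,"ay": 0,"az": 0.735},
  {"hand": 100,"x": 0.213,"y": -0.192,"z": 0.044,"ax": 0,"ay": 0,"az": 0.735},
  {"hand": 100,"x": 0.213,"y": -0.192,"z": 0.044,"ax": 0,"ay": 0,"az": 0.735},
  {"hand": 100,"x": 0.213,"y": -0.192,"z": 0.044,"ax": 0,"ay": 0,"az": 0.735},
  {"hand": 100,"x": 0.213,"y": -0.192,"z": 0.044,"ax": 0,"ay": 0,"az": 0.735},
  {"hand": 100,"x": 0.213,"y": -0.192,"z": 0.044,"ax": 0,"ay": 0,"az": 0.735},
  {"hand": 100,"x": 0.213,"y": -0.192,"z": 0.044,"ax": 0,"ay": 0,"az": 0.735},
])

```text
t: 1.15
tool_pos: [0.3567, -0.2914, 0.361]
orientation: [3.099, -0.515, 0.0]
force: [-0.9, -0.2, 0.1]
opening: 0.0931
gripper_force: 0.0
```

```bash
cat > b.py <<'E'
from h import *
import sys
s=read_state(); print(s['tool_pos'],s['orientation'],s['dq'].round(3))
p,im,d=shot('wrist',sys.argv[1]); P=pts(p,d)
hsv=cv2.cvtColor(im,cv2.COLOR_BGR2HSV)
m=cv2.inRange(hsv,(5,90,60),(22,255,255)); m[250:]=0; m=cv2.morphologyEx(m,cv2.MORPH_CLOSE,np.ones((25,25)))
for c in cv2.findContours(m,0,2)[0]:
    if cv2.contourArea(c)>1000:
        W=onz(p,c[:,0,0],c[:,0,1],.037)[:,:2].astype(np.float32)*1000
        q=cv2.minAreaRect(W); print(cv2.boundingRect(c),q)
        x,y,w,h=cv2.boundingRect(c); print(np.median(P[y+h//4:y+3*h//4,x+w//4:x+3*w//4,2]))
E
python3 b.py w2
```

```text
[ 0.35670137 -0.29144794  0.3609518 ] [ 3.09864972e+00 -5.15113194e-01  1.38286206e-04] [-0.007  0.002 -0.001  0.003  0.     0.002]
(123, 81, 76, 74) ((480.26739501953125, -153.02569580078125), (63.733089447021484, 55.09349060058594), 19.598730087280273)
0.03831870138685567
(294, 51, 54, 92) ((447.94000244140625, -319.8057861328125), (54.128334045410156, 89.7750015258789), 71.43560791015625)
0.04088695527986025
```

View pics/w2.png

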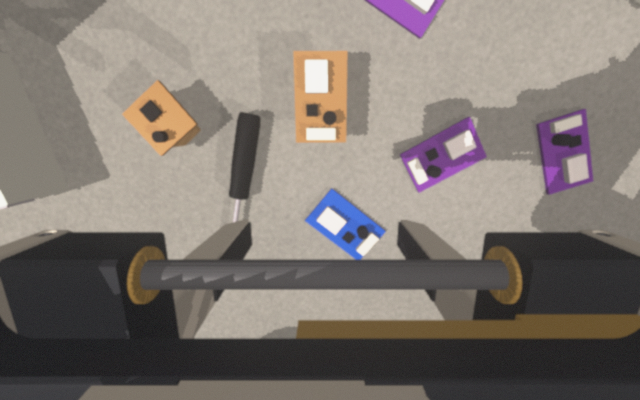

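The board is centred at (0.4479, -0.3198) and measures 54.1 x 89.8 mm, with its long axis at -18.56°. The blue board and the screwdriver are clear of the fingers. I'll move above it.

```bash
python3 - <<'E'
from h import *
goal(.4479,-.3198,.10,-18.56)
E
```

```text
shift [ 0.0955 -0.0028  0.094 ] turn [ 0.0003 -0.0002 -0.0058] t 1.2 tcp-> [ 0.448 -0.32   0.267]
```

carry_out([
  {"hand": 80,"x": 0.0955,"y": -0.002,"z": 0.02,"ax": 0,"ay": 0,"az": -0.004},
  {"hand": 80,"x": 0.0955,"y": -0.002,"z": 0.05,"ax": 0,"ay": 0,"az": -0.004},
  {"hand": 80,"x": 0.0955,"y": -0.002,"z": 0.094,"ax": 0,"ay": 0,"az": -0.004},
  {"hand": 80,"x": 0.0955,"y": -0.002,"z": 0.094,"ax": 0,"ay": 0,"az": -0.004},
  {"hand": 80,"x": 0.0955,"y": -0.002,"z": 0.094,"ax": 0,"ay": 0,"az": -0.004},
  {"hand": 80,"x": 0.0955,"y": -0.002,"z": 0.094,"ax": 0,"ay": 0,"az": -0.004},
])

```text
t: 1.95
tool_pos: [0.4486, -0.3203, 0.2695]
orientation: [3.098, -0.508, 0.005]
force: [-0.7, 0.4, 1.0]
opening: 0.0744
gripper_force: 0.0
```

```bash
python3 - <<'E'
from h import *
goal(.4479,-.3198,.0345,-18.56); print(read_state()['dq'].round(3),read_state()['opening'])
shot('wrist','w3')
E
```

```text
shift [-0.001  -0.0003  0.068 ] turn [ 0.0015 -0.0038 -0.001 ] t 1.95 tcp-> [ 0.448 -0.32   0.202]
[ 0.002 -0.002  0.004 -0.    -0.005  0.002] 0.07436553825378997
```

View pics/w3.png

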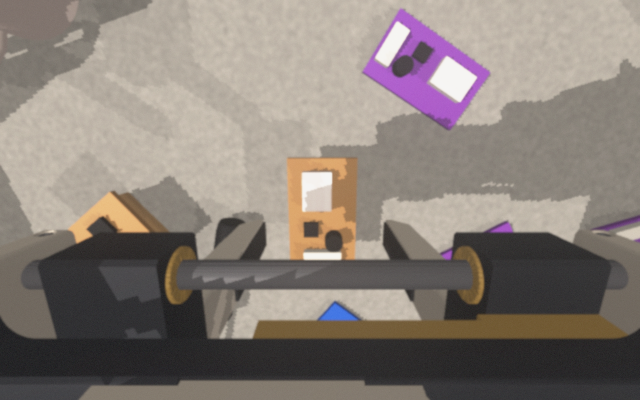

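Fingers are centred about the board (board columns 289-357, fingers 265-383). Descending and gripping.

carry_out([
  {"hand": 80,"x": -0.001,"y": 0,"z": 0.03,"ax": 0.001,"ay": -0.002,"az": 0},
  {"hand": 80,"x": -0.001,"y": 0,"z": 0.055,"ax": 0.001,"ay": -0.002,"az": 0},
  {"hand": 80,"x": -0.001,"y": 0,"z": 0.068,"ax": 0.001,"ay": -0.002,"az": 0},
  {"hand": 80,"x": -0.001,"y": 0,"z": 0.068,"ax": 0.001,"ay": -0.002,"az": 0},
  {"hand": 80,"x": -0.001,"y": 0,"z": 0.068,"ax": 0.001,"ay": -0.002,"az": 0},
])

```text
t: 2.62
tool_pos: [0.4477, -0.3195, 0.2002]
orientation: [-3.1, 0.507, 0.0]
force: [0.4, 1.8, -0.1]
opening: 0.0744
gripper_force: 0.0
```

carry_out([
  {"hand": 50,"x": 0,"y": 0,"z": 0,"ax": 0,"ay": 0,"az": 0},
  {"hand": 50,"x": 0,"y": 0,"z": 0,"ax": 0,"ay": 0,"az": 0},
  {"hand": 50,"x": 0,"y": 0,"z": 0,"ax": 0,"ay": 0,"az": 0},
  {"hand": 50,"x": 0,"y": 0,"z": 0,"ax": 0,"ay": 0,"az": 0},
], newtons=12)

```text
t: 3.12
tool_pos: [0.4473, -0.3191, 0.1992]
orientation: [-3.099, 0.507, 0.002]
force: [-0.3, 1.0, 4.6]
opening: 0.0541
gripper_force: 12.0
```

carry_out([
  {"hand": 50,"x": 0,"y": 0,"z": -0.015,"ax": 0,"ay": 0,"az": 0},
  {"hand": 50,"x": 0,"y": 0,"z": -0.05,"ax": 0,"ay": 0,"az": 0},
  {"hand": 50,"x": 0,"y": 0,"z": -0.1,"ax": 0,"ay": 0,"az": 0},
  {"hand": 50,"x": 0,"y": 0,"z": -0.15,"ax": 0,"ay": 0,"az": 0},
  {"hand": 50,"x": 0,"y": 0,"z": -0.18,"ax": 0,"ay": 0,"az": 0},
  {"hand": 50,"x": 0,"y": 0,"z": -0.18,"ax": 0,"ay": 0,"az": 0},
])

```text
t: 3.88
tool_pos: [0.4481, -0.3198, 0.3828]
orientation: [3.098, -0.507, 0.006]
force: [0.6, 0.1, -0.7]
opening: 0.0534
gripper_force: 12.0
```

```bash
python3 - <<'E'
from h import *
s=read_state();print(s['opening'],s['gripper_force'],s['force'])
goal(.395,.118,.23,-1)
E
```

```text
0.05340160449089536 11.999940276145935 [ 0.59477465  0.11770811 -0.65556423]
shift [-0.1897 -0.398  -0.0155] turn [ 0.0021 -0.0038 -0.3067] t 3.875 tcp-> [0.395 0.118 0.397]
```

carry_out([
  {"hand": 50,"x": -0.01,"y": -0.02,"z": -0.002,"ax": 0,"ay": 0,"az": -0.01},
  {"hand": 50,"x": -0.03,"y": -0.06,"z": -0.006,"ax": 0,"ay": 0,"az": -0.04},
  {"hand": 50,"x": -0.053,"y": -0.11,"z": -0.01,"ax": 0,"ay": 0,"az": -0.08},
  {"hand": 50,"x": -0.079,"y": -0.165,"z": -0.015,"ax": 0,"ay": 0,"az": -0.12},
  {"hand": 50,"x": -0.105,"y": -0.22,"z": -0.015,"ax": 0,"ay": 0,"az": -0.16},
  {"hand": 50,"x": -0.131,"y": -0.275,"z": -0.015,"ax": 0,"ay": 0,"az": -0.2},
  {"hand": 50,"x": -0.155,"y": -0.325,"z": -0.015,"ax": 0,"ay": 0,"az": -0.24},
  {"hand": 50,"x": -0.174,"y": -0.365,"z": -0.015,"ax": 0,"ay": 0,"az": -0.28},
])

```text
t: 4.88
tool_pos: [0.3977, 0.084, 0.3929]
orientation: [-3.139, 0.066, 0.006]
force: [1.0, -0.1, 0.1]
opening: 0.0534
gripper_force: 12.0
```

carry_out([
  {"hand": 50,"x": -0.009,"y": -0.02,"z": 0,"ax": 0.002,"ay": -0.004,"az": -0.018},
  {"hand": 50,"x": -0.015,"y": -0.033,"z": 0,"ax": 0.002,"ay": -0.004,"az": -0.027},
  {"hand": 50,"x": -0.015,"y": -0.033,"z": 0,"ax": 0.002,"ay": -0.004,"az": -0.027},
  {"hand": 50,"x": -0.015,"y": -0.033,"z": 0,"ax": 0.002,"ay": -0.004,"az": -0.027},
  {"hand": 50,"x": -0.015,"y": -0.033,"z": 0,"ax": 0.002,"ay": -0.004,"az": -0.027},
])

```text
t: 5.5
tool_pos: [0.3856, 0.115, 0.3944]
orientation: [-3.138, 0.029, 0.009]
force: [-0.0, -0.2, -0.3]
opening: 0.0539
gripper_force: 12.0
```

```bash
python3 - <<'E'
from h import *
s=read_state();print(s['opening'],s['gripper_force'],s['tool_pos'],s['dq'].round(3))
shot('wrist','w4')
E
```

```text
0.05387188459772323 11.999952793121338 [0.38556057 0.11500168 0.39442399] [ 0.001 -0.002 -0.002  0.001  0.     0.002]
```

View pics/w4.png

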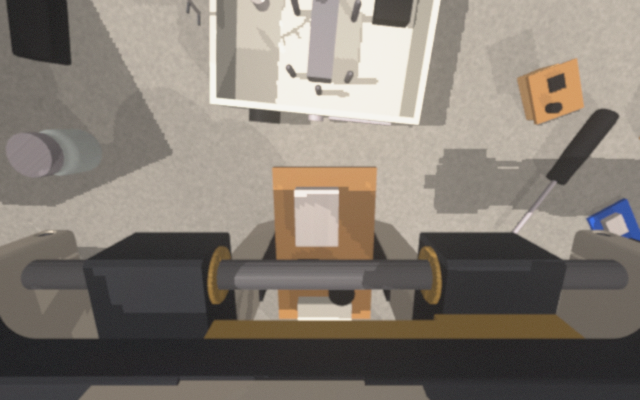

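The machine sits at about 5° clockwise in this view (front wall from (211,103) to (420,124)). The bed runs off the top, so I'll raise the view to see all six posts.

carry_out([
  {"hand": 50,"x": 0.02,"y": 0,"z": -0.04,"ax": 0,"ay": 0,"az": 0},
  {"hand": 50,"x": 0.03,"y": 0,"z": -0.08,"ax": 0,"ay": 0,"az": 0},
  {"hand": 50,"x": 0.03,"y": 0,"z": -0.1,"ax": 0,"ay": 0,"az": 0},
  {"hand": 50,"x": 0.03,"y": 0,"z": -0.1,"ax": 0,"ay": 0,"az": 0},
  {"hand": 50,"x": 0.03,"y": 0,"z": -0.1,"ax": 0,"ay": 0,"az": 0},
  {"hand": 50,"x": 0.03,"y": 0,"z": -0.1,"ax": 0,"ay": 0,"az": 0},
])

```text
t: 6.3
tool_pos: [0.4154, 0.1148, 0.4927]
orientation: [-3.138, 0.027, 0.013]
force: [-0.3, 0.1, -0.9]
opening: 0.0539
gripper_force: 12.0
```

```bash
python3 - <<'E'
from h import *
s=read_state();print(s['tool_pos'],s['dq'].round(3))
p,im,d=shot('wrist','w5'); P=pts(p,d)
c=im[0:230,150:490]; cv2.imwrite('pics/w5c.png',cv2.resize(c,None,fx=2.2,fy=2.2,interpolation=cv2.INTER_CUBIC))
E
```

```text
[0.41542681 0.11483306 0.49267144] [ 0.001 -0.001 -0.009 -0.002  0.002 -0.002]
```

View pics/w5c.png

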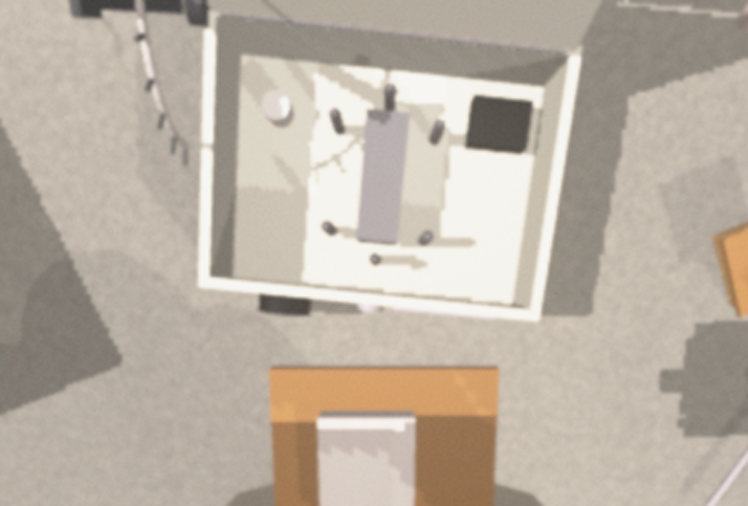

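The view shows the bed (mauve strip, crop (358-408, 110-243)), all six posts and the rim. I'll fit the bed and rim, then check them against the post tops.

```bash
python3 - <<'E'
from h import *
D=np.load('pics/w5.npz'); p={k:D[k] for k in D if k not in('im','d')}; im,d=D['im'],D['d']; P=pts(p,d)
full=lambda a:(np.array(a)+.5)/2.2-.5+[150,0]
W=lambda a,z:onz(p,*full(a).T,z)[:,:2]
bed=W([(367,110),(408,112),(400,243),(358,240)],.045); print('bed',bed.round(4),bed.mean(0),np.linalg.norm(np.diff(bed,axis=0),axis=1))
z=P[...,2]; reg=np.zeros(z.shape,bool); reg[45:115,305:345]=1
m=(reg&(z>.040)&(z<.0485)).astype(np.uint8); m=cv2.morphologyEx(m,cv2.MORPH_OPEN,np.ones((5,5)))
c=max(cv2.findContours(m,0,1)[0],key=cv2.contourArea)
q=cv2.minAreaRect((onz(p,c[:,0,0],c[:,0,1],.045)[:,:2]*1000).astype(np.float32)); print('bed depth',q,np.median(z[m>0]))
hsv=cv2.cvtColor(im,cv2.COLOR_BGR2HSV); print('bedhsv',hsv[75,325],hsv[75,342],hsv[30,325])
# colour mask: seed flood
ff=np.zeros((402,642),np.uint8); cv2.floodFill(im.copy(),ff,(324,80),1,(6,6,6),(6,6,6),4|(255<<8)|cv2.FLOODFILL_FIXED_RANGE|cv2.FLOODFILL_MASK_ONLY)
f=cv2.morphologyEx(ff[1:-1,1:-1],cv2.MORPH_OPEN,np.ones((5,5)))
c=max(cv2.findContours(f,0,1)[0],key=cv2.contourArea); q=cv2.minAreaRect((onz(p,c[:,0,0],c[:,0,1],.045)[:,:2]*1000).astype(np.float32)); print('bed col',q)
posts=W([(390,87),(375,259),(336,113),(438,124),(328,227),(428,235)],.053); print('posts',posts.round(4),'ends mid',posts[:2].mean(0),'sides mid',posts[2:].mean(0))
for a,b in((1,0),(4,2),(5,3)): v=posts[b]-posts[a]; print(np.linalg.norm(v),np.degrees(np.arctan2(v[1],v[0])))
for a,b in((3,2),(5,4)): v=posts[b]-posts[a]; print(np.linalg.norm(v),np.degrees(np.arctan2(v[1],v[0]))-90)
rim=W([(200,289),(540,320)],.07); v=rim[0]-rim[1]; print('rim',rim,np.linalg.norm(v),np.degrees(np.arctan2(v[1],v[0]))-90)
yaw=np.arctan2(v[1],v[0])-np.pi/2; print('origin by rim',rim.mean(0)+80e-3*np.array([np.cos(yaw),np.sin(yaw)]))
# held board vs tool
hm=cv2.inRange(hsv,(5,90,60),(22,255,255)); hm[250:]=0; hm[:150]=0; hm[:,:260]=0;hm[:,390:]=0; hm=cv2.morphologyEx(hm,cv2.MORPH_OPEN,np.ones((5,5)))
ys,xs=np.nonzero(hm); print('held front row',ys.min())
s=read_state(); T=R.from_rotvec(s['orientation']); print('tool x heading',np.degrees(np.arctan2(*T.as_matrix()[1::-1,0])))
ztop=s['tool_pos'][2]-.167+.005
pr=lambda uv: T.inv().apply(onz(p,np.array([uv[0]]),np.array([uv[1]]),ztop)-s['tool_pos'])[0].round(4)
r=ys.min(); 
for rr in (r+3,r+15): L=xs[ys==rr]; print('L',pr((L.min(),rr)),'R',pr((L.max(),rr)))
for cc in (280,300,340,365): L=ys[xs==cc]; print('front',cc,pr((cc,L.min())))
E
```

```text
bed [[0.5829 0.123 ]
 [0.5813 0.0968]
 [0.5014 0.1027]
 [0.5038 0.1309]] [0.54235638 0.11335265] [0.02618818 0.08016174 0.02821939]
bed depth ((542.3057250976562, 113.76148986816406), (27.905006408691406, 80.24127197265625), 83.43225860595703) 0.046035947216928996
bedhsv [  0  12 186] [ 20  23 223] [ 19  29 150]
bed col ((542.6390991210938, 113.7750473022461), (25.572607040405273, 76.33368682861328), 84.9666519165039)
posts [[0.5938 0.1082]
 [0.4911 0.1196]
 [0.5797 0.1423]
 [0.5723 0.0783]
 [0.5118 0.1499]
 [0.5057 0.0845]] ends mid [0.54246573 0.11389336] sides mid [0.54236951 0.11375013]
0.10327324086931282 -6.320097122397855
0.06828487862757765 -6.451471041137713
0.06681862084745947 -5.316175973864201
0.06436466639533203 -6.611432761271246
0.06570117176961777 -5.317991960770911
rim [[0.47402638 0.23230426]
 [0.45075885 0.01273654]] 0.22079710455659526 -6.049043941790785
origin by rim [0.54194718 0.11409002]
held front row 167
tool x heading -0.9811631170386699
L [ 0.0444 -0.0252  0.1617] R [0.0444 0.0279 0.1616]
L [ 0.038  -0.0255  0.1618] R [0.0381 0.0277 0.1616]
front 280 [ 0.0459 -0.0216  0.1617]
front 300 [ 0.0459 -0.0112  0.1617]
front 340 [0.046  0.0094 0.1616]
front 365 [0.046  0.0222 0.1616]
```

Seat is at (0.5424, 0.1137) with yaw -6.1°; the bed, posts and rim agree to about 0.5 mm. The board sits about +1 mm in both tool x and y in the grip. I'll move over the seat.

```bash
python3 - <<'E'
from h import *
goal(.5415,.1148,.12,-6.1)
E
```

```text
shift [ 0.1276 -0.0014  0.205 ] turn [-0.0029  0.0079  0.0893] t 6.35 tcp-> [0.542 0.115 0.287]
```

carry_out([
  {"hand": 50,"x": 0.03,"y": -0.001,"z": 0.02,"ax": 0,"ay": 0.002,"az": 0.02},
  {"hand": 50,"x": 0.07,"y": -0.001,"z": 0.06,"ax": 0,"ay": 0.004,"az": 0.05},
  {"hand": 50,"x": 0.11,"y": -0.001,"z": 0.1,"ax": 0,"ay": 0.006,"az": 0.08},
  {"hand": 50,"x": 0.127,"y": -0.001,"z": 0.14,"ax": -0.002,"ay": 0.006,"az": 0.089},
  {"hand": 50,"x": 0.127,"y": -0.001,"z": 0.18,"ax": -0.002,"ay": 0.006,"az": 0.089},
  {"hand": 50,"x": 0.127,"y": -0.001,"z": 0.204,"ax": -0.002,"ay": 0.006,"az": 0.089},
  {"hand": 50,"x": 0.127,"y": -0.001,"z": 0.204,"ax": -0.002,"ay": 0.006,"az": 0.089},
  {"hand": 50,"x": 0.127,"y": -0.001,"z": 0.204,"ax": -0.002,"ay": 0.006,"az": 0.089},
])

```text
t: 7.35
tool_pos: [0.5419, 0.1145, 0.2906]
orientation: [-3.136, 0.166, -0.002]
force: [0.0, 0.1, -0.5]
opening: 0.0536
gripper_force: 12.0
```

```bash
python3 - <<'E'
from h import *
goal(.5415,.1148,.065,-6.1); print(read_state()['dq'].round(3),read_state()['force'])
E
```

```text
shift [-0.0005 -0.0001  0.0586] turn [-0.0016 -0.0012  0.0004] t 7.35 tcp-> [0.542 0.115 0.232]
[-0.    -0.016 -0.019  0.    -0.005 -0.001] [ 0.00740089  0.06920973 -0.50012417]
```

carry_out([
  {"hand": 50,"x": -0.0005,"y": 0,"z": 0.025,"ax": -0.0015,"ay": 0,"az": 0},
  {"hand": 50,"x": -0.0005,"y": 0,"z": 0.045,"ax": -0.0015,"ay": 0,"az": 0},
  {"hand": 50,"x": -0.0005,"y": 0,"z": 0.055,"ax": -0.0015,"ay": 0,"az": 0},
  {"hand": 50,"x": -0.0005,"y": 0,"z": 0.055,"ax": -0.0015,"ay": 0,"az": 0},
  {"hand": 50,"x": -0.0005,"y": 0,"z": 0.055,"ax": -0.0015,"ay": 0,"az": 0},
  {"hand": 50,"x": -0.0005,"y": 0,"z": 0.055,"ax": -0.0015,"ay": 0,"az": 0},
])

```text
t: 8.1
tool_pos: [0.5417, 0.1146, 0.2356]
orientation: [-3.137, 0.167, -0.003]
force: [0.9, 1.3, -0.1]
opening: 0.0535
gripper_force: 12.0
```

```bash
python3 - <<'E'
from h import *
s=read_state();goal(.5415,.1148,.045,-6.1); print(s['dq'].round(3),s['force'],s['tool_pos'])
p,im,d=shot('wrist','w6'); c=im[100:260,200:440]; cv2.imwrite('pics/w6c.png',cv2.resize(c,None,fx=3,fy=3,interpolation=cv2.INTER_CUBIC))
T=R.from_rotvec(s['orientation'])
hsv=cv2.cvtColor(im,cv2.COLOR_BGR2HSV)
hm=cv2.inRange(hsv,(5,90,60),(22,255,255)); hm[250:]=0; hm[:150]=0; hm[:,:260]=0;hm[:,390:]=0; hm=cv2.morphologyEx(hm,cv2.MORPH_OPEN,np.ones((5,5)))
ys,xs=np.nonzero(hm); print('front row',ys.min(),'cols',[(r,xs[ys==r].min(),xs[ys==r].max()) for r in (ys.min()+3,ys.min()+20)])
# expected pixels of post tops
yaw=np.radians(-6.1); Rz=np.array([[np.cos(yaw),-np.sin(yaw)],[np.sin(yaw),np.cos(yaw)]])
for q in((51.5,0),(34,33.5),(34,-33.5)): 
    X=np.r_[np.array([.5424,.1137])+Rz@np.array(q)/1000,.053]; print(q,proj(p,X), 'crop',(proj(p,X)-[200,100])*3)
E
```

```text
shift [-0.0002 -0.0002  0.0236] turn [-0.0002 -0.0017  0.0002] t 8.1 tcp-> [0.542 0.115 0.212]
[ 0.     0.001  0.002 -0.001 -0.002  0.002] [ 0.93090425  1.30311679 -0.13887804] [0.54168801 0.11459211 0.23560404]
front row 167 cols [(np.int64(170), np.int64(273), np.int64(376)), (np.int64(187), np.int64(274), np.int64(374))]
(51.5, 0) [323.71723349 151.92438012] crop [371.15170047 155.77314036]
(34, 33.5) [267.81466529 181.31224973] crop [203.44399586 243.93674919]
(34, -33.5) [379.58807126 181.41160854] crop [538.76421378 244.23482563]
```

View pics/w6c.png

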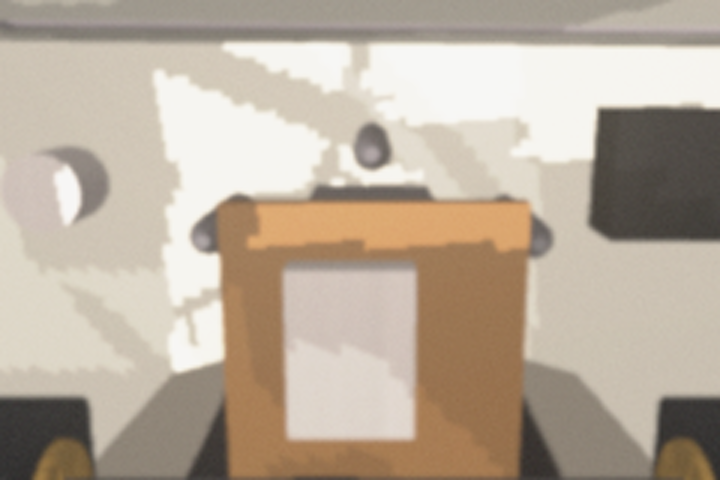

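Posts stay symmetric about the board (203 and 541 against board edges 219 and 530, front post at (371,155)), so it's aligned. Lowering slowly.

carry_out([
  {"hand": 50,"x": 0,"y": 0,"z": 0.006,"ax": 0,"ay": -0.0015,"az": 0},
  {"hand": 50,"x": 0,"y": 0,"z": 0.012,"ax": 0,"ay": -0.0015,"az": 0},
  {"hand": 50,"x": 0,"y": 0,"z": 0.017,"ax": 0,"ay": -0.0015,"az": 0},
  {"hand": 50,"x": 0,"y": 0,"z": 0.019,"ax": 0,"ay": -0.0015,"az": 0},
  {"hand": 50,"x": 0,"y": 0,"z": 0.019,"ax": 0,"ay": -0.0015,"az": 0},
  {"hand": 50,"x": 0,"y": 0,"z": 0.019,"ax": 0,"ay": -0.0015,"az": 0},
])

```text
t: 8.9
tool_pos: [0.5414, 0.1146, 0.2158]
orientation: [-3.137, 0.167, 0.002]
force: [0.3, 0.1, -1.1]
opening: 0.0539
gripper_force: 12.0
```

carry_out([
  {"hand": 50,"x": 0,"y": 0,"z": 0.0015,"ax": 0,"ay": 0,"az": 0},
  {"hand": 50,"x": 0,"y": 0,"z": 0.003,"ax": 0,"ay": 0,"az": 0},
  {"hand": 50,"x": 0,"y": 0,"z": 0.003,"ax": 0,"ay": 0,"az": 0},
  {"hand": 50,"x": 0,"y": 0,"z": 0.003,"ax": 0,"ay": 0,"az": 0},
])

```text
t: 9.4
tool_pos: [0.5412, 0.1145, 0.2127]
orientation: [3.137, -0.167, -0.002]
force: [-0.5, 0.0, -2.3]
opening: 0.0536
gripper_force: 12.0
```

carry_out([
  {"hand": 50,"x": 0,"y": 0,"z": 0.001,"ax": 0,"ay": 0,"az": 0},
  {"hand": 50,"x": 0,"y": 0,"z": 0.0015,"ax": 0,"ay": 0,"az": 0},
  {"hand": 50,"x": 0,"y": 0,"z": 0.0015,"ax": 0,"ay": 0,"az": 0},
])

```text
t: 9.78
tool_pos: [0.5414, 0.1145, 0.2122]
orientation: [3.137, -0.167, -0.002]
force: [-5.0, -1.3, 9.0]
opening: 0.054
gripper_force: 12.0
```

```bash
python3 - <<'E'
from h import *
s=read_state(); print(s['force'],s['wrist_torque'],s['tool_pos'])
E
```

```text
[-5.03425394 -1.29624708  9.04807401] [-0.04007723  0.81451552 -0.01760509] [0.54137148 0.11454607 0.21216708]
```

Contact at the predicted height (9 N up). Releasing, then rising.

carry_out([
  {"hand": 62,"x": 0,"y": 0,"z": 0,"ax": 0,"ay": 0,"az": 0},
  {"hand": 72,"x": 0,"y": 0,"z": 0,"ax": 0,"ay": 0,"az": 0},
  {"hand": 78,"x": 0,"y": 0,"z": 0,"ax": 0,"ay": 0,"az": 0},
  {"hand": 78,"x": 0,"y": 0,"z": 0,"ax": 0,"ay": 0,"az": 0},
])

```text
t: 10.28
tool_pos: [0.5412, 0.1146, 0.211]
orientation: [3.137, -0.167, -0.002]
force: [0.8, -0.0, -0.6]
opening: 0.0723
gripper_force: 0.0
```

carry_out([
  {"hand": 78,"x": 0,"y": 0,"z": -0.015,"ax": 0,"ay": 0,"az": 0},
  {"hand": 78,"x": 0,"y": 0,"z": -0.05,"ax": 0,"ay": 0,"az": 0},
  {"hand": 78,"x": -0.03,"y": 0,"z": -0.1,"ax": 0,"ay": 0,"az": 0},
  {"hand": 78,"x": -0.07,"y": 0,"z": -0.15,"ax": 0,"ay": 0,"az": 0},
  {"hand": 78,"x": -0.11,"y": 0,"z": -0.2,"ax": 0,"ay": 0,"az": 0},
  {"hand": 78,"x": -0.13,"y": 0,"z": -0.24,"ax": 0,"ay": 0,"az": 0},
  {"hand": 78,"x": -0.13,"y": 0,"z": -0.24,"ax": 0,"ay": 0,"az": 0},
  {"hand": 78,"x": -0.13,"y": 0,"z": -0.24,"ax": 0,"ay": 0,"az": 0},
])

```text
t: 11.28
tool_pos: [0.4121, 0.1283, 0.4518]
orientation: [-3.137, 0.167, 0.0]
force: [-0.1, 1.1, -0.0]
opening: 0.0725
gripper_force: 0.0
```

```bash
python3 - <<'E'
from h import *
s=read_state(); print(s['force'],s['tool_pos'],s['dq'].round(3))
p,im,d=shot('wrist','w7'); P=pts(p,d)
hsv=cv2.cvtColor(im,cv2.COLOR_BGR2HSV)
m=cv2.inRange(hsv,(5,90,60),(22,255,255)); m[250:]=0; m[:,:230]=0;m[:,420:]=0; m=cv2.morphologyEx(m,cv2.MORPH_CLOSE,np.ones((25,25)))
for c in cv2.findContours(m,0,1)[0]:
    if cv2.contourArea(c)>500:
        q=cv2.minAreaRect((onz(p,c[:,0,0],c[:,0,1],.05)[:,:2]*1000).astype(np.float32)); print(q,cv2.boundingRect(c))
        mm=(cv2.inRange(hsv,(5,90,60),(22,255,255))>0)&(cv2.drawContours(np.zeros_like(m),[c],-1,1,-1)>0); mm=cv2.erode(mm.astype(np.uint8),np.ones((3,3)))>0
        X=P[mm]; A=np.c_[X[:,:2]-X[:,:2].mean(0),np.ones(len(X))]; k=np.abs(X[:,2]-np.median(X[:,2]))<.004; print('plane',np.linalg.lstsq(A[k],X[k,2],rcond=None)[0])
E
```

```text
[-0.10387944  1.07157222 -0.04607503] [0.41213688 0.12830027 0.45180206] [-0.004  0.035  0.023  0.002 -0.003  0.001]
((542.2883911132812, 112.97598266601562), (54.301700592041016, 89.38165283203125), 83.95679473876953) (303, 36, 44, 76)
plane [-0.0019748   0.00115895  0.05099715]
```

View pics/w7.png

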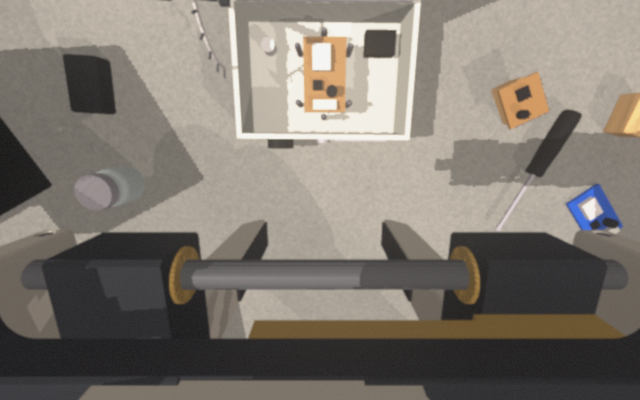

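The board is seated: centre (0.5423, 0.113), yaw -6.0°, flat with its top at z = 0.051. Next I'll turn to the bar orientation above the machine and view the gauge.

```bash
python3 - <<'E'
from h import *
goal(.58,.10,.293,83.9)
E
```

```text
shift [ 0.1698  0.0103 -0.0096] turn [-1.3000e-03  1.9000e-03 -1.5707e+00] t 11.325 tcp-> [0.58 0.1  0.46]
```

carry_out([
  {"hand": 78,"x": 0,"y": 0,"z": -0.01,"ax": 0,"ay": 0,"az": -0.18},
  {"hand": 78,"x": 0,"y": 0,"z": -0.01,"ax": 0,"ay": 0,"az": -0.36},
  {"hand": 78,"x": 0.02,"y": 0,"z": -0.01,"ax": 0,"ay": 0,"az": -0.54},
  {"hand": 78,"x": 0.05,"y": 0.002,"z": -0.01,"ax": 0,"ay": 0,"az": -0.72},
  {"hand": 78,"x": 0.08,"y": 0.004,"z": -0.01,"ax": 0,"ay": 0,"az": -0.9},
  {"hand": 78,"x": 0.11,"y": 0.006,"z": -0.01,"ax": 0,"ay": 0,"az": -1.08},
  {"hand": 78,"x": 0.14,"y": 0.008,"z": -0.01,"ax": 0,"ay": 0,"az": -1.26},
  {"hand": 78,"x": 0.16,"y": 0.01,"z": -0.01,"ax": 0,"ay": 0,"az": -1.44},
])

```text
t: 12.32
tool_pos: [0.5716, 0.1008, 0.4583]
orientation: [-2.461, -1.948, 0.007]
force: [0.1, -0.1, 0.0]
opening: 0.0725
gripper_force: 0.0
```

```bash
python3 - <<'E'
from h import *
goal(.58,.10,.293,83.9)
E
```

```text
shift [ 0.0011  0.0083 -0.0017] turn [-0.0055  0.0014 -0.1253] t 12.325 tcp-> [0.58 0.1  0.46]
```

carry_out([
  {"hand": 78,"x": 0.001,"y": 0.008,"z": -0.001,"ax": -0.003,"ay": 0.001,"az": -0.125},
  {"hand": 78,"x": 0.001,"y": 0.008,"z": -0.001,"ax": -0.003,"ay": 0.001,"az": -0.125},
  {"hand": 78,"x": 0.001,"y": 0.008,"z": -0.001,"ax": -0.003,"ay": 0.001,"az": -0.125},
  {"hand": 78,"x": 0.001,"y": 0.008,"z": -0.001,"ax": -0.003,"ay": 0.001,"az": -0.125},
])

```text
t: 12.82
tool_pos: [0.578, 0.1006, 0.4618]
orientation: [2.343, 2.092, 0.002]
force: [-0.7, -0.7, -0.5]
opening: 0.0724
gripper_force: 0.0
```

```bash
python3 - <<'E'
from h import *
s=read_state(); print(s['tool_pos'],s['dq'].round(3))
p,im,d=shot('wrist','w8'); cv2.imwrite('pics/w8c.png',cv2.resize(im[:270,150:550],None,fx=2,fy=2,interpolation=cv2.INTER_CUBIC))
E
```

```text
[0.57804721 0.10057949 0.46181558] [ 0.001 -0.005 -0.002 -0.001 -0.    -0.009]
```

View pics/w8c.png

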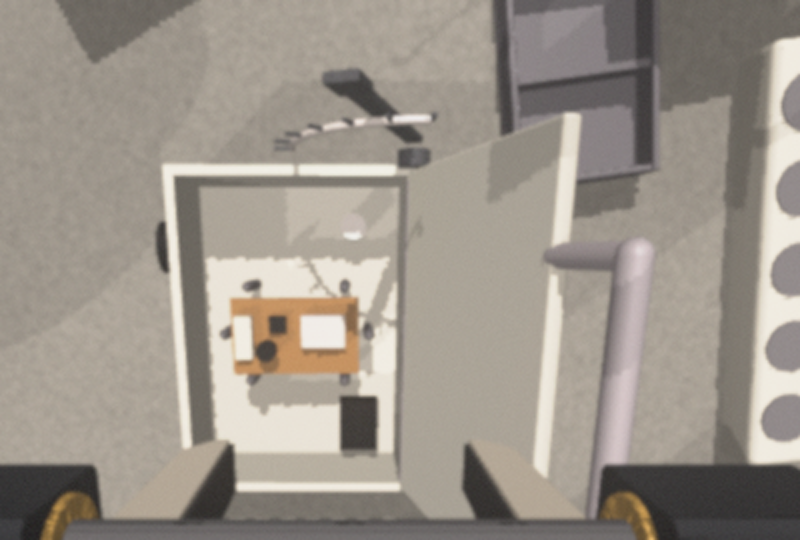

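The gauge tip shows at crop (345,78) and its hinge end at (415,157). The cover is back with the bar at (615-640, 245-520), and the board is seated between the posts. That was the tenth picture, so I continue numerically, starting with gauge and bar from rays and depth.

```bash
cat >> h.py <<'E'
SEAT=np.array([.5424,.1137,0]); YAW=np.radians(-6.1); RM=R.from_euler('z',YAW).as_matrix()
toM=lambda X:(np.asarray(X)-SEAT)@RM
HX,HZ=.077,.074
E
python3 - <<'E'
from h import *
D=np.load('pics/w8.npz'); p={k:D[k] for k in D if k not in('im','d')}; im,d=D['im'],D['d']; M=toM(pts(p,d))
np.set_printoptions(precision=4,suppress=True)
hsv=cv2.cvtColor(im,cv2.COLOR_BGR2HSV)
rg=np.zeros(d.shape,bool); rg[30:85,305:375]=1
x,y,z=M[...,0],M[...,1],M[...,2]
g=rg&(np.abs(y-.124)<.012)&(z>.06)&(z<.22)&(x<.09)&(x>-.06)
X=M[g]; dx,dz=HX-X[:,0],X[:,2]-HZ; r=np.hypot(dx,dz); a=np.arctan2(dz,dx)
V=hsv[...,2][g]; S=hsv[...,1][g]
print(len(X))
for lo,hi in((.02,.05),(.05,.07),(.07,.09),(.09,.11),(.11,.125),(.125,.14),(.14,.16)):
    k=(r>lo)&(r<hi); 
    if k.sum(): print(lo,k.sum(),'ang',np.percentile(a[k],[5,25,50,75,95]),'y',np.median(X[k,1]),'V',np.percentile(V[k],[10,50,90]))
dk=V<95; k=dk&(r>.04)&(r<.145)
print('dark radii',np.percentile(r[dk],[0,50,90,98,100]),'ang med',np.median(a[k]),'y range',np.percentile(X[k,1],[5,50,95]))
pf=np.polyfit(r[k],r[k]*np.sin(a[k]-np.median(a[k])),1);print('line: slope',pf)
# rays of tip
ys,xs=np.nonzero(g&(hsv[...,2]<95)); rr=np.zeros_like(d);  rr[g]=np.hypot(dx,dz); t=(rr>.118)&(rr<.142)
v,u=np.nonzero(t); print('tip px',u.min(),u.max(),v.min(),v.max()); print(M[t].mean(0),M[t].min(0),M[t].max(0))
# bar
b=(z>.24)&(z<.29)&(x>.09)&(x<.17)&(np.abs(y)<.06); B=M[b]; print('bar',b.sum(),np.median(B,0),B.min(0),B.max(0))
for lo in np.arange(-.05,.06,.02):
    k=np.abs(B[:,1]-lo)<.01
    if k.sum()>5: print(lo,'x mid',(np.percentile(B[k,0],1)+np.percentile(B[k,0],99))/2,'zmax',np.percentile(B[k,2],98))
print('pred',HX+.19*np.cos(np.pi-1.85),HZ+.19*np.sin(1.85))
E
```

```text
963
0.02 70 ang [1.1869 1.2554 1.3415 1.4209 1.5304] y 0.12167618235347774 V [67.  72.  97.5]
0.05 9 ang [1.1952 1.24   1.3359 1.3441 1.3492] y 0.12400946545392723 V [ 91.6 112.  158. ]
0.07 381 ang [0.8086 1.0643 1.2499 1.3688 1.5683] y 0.11876531467724681 V [ 77. 159. 225.]
0.09 89 ang [1.2114 1.2391 1.2739 1.3021 1.3095] y 0.12203057526608524 V [66. 69. 98.]
0.11 100 ang [1.1995 1.229  1.2723 1.312  1.3196] y 0.1216211864616597 V [ 66.  69. 110.]
0.125 189 ang [1.201  1.2282 1.2595 1.2924 1.3115] y 0.12284882577478899 V [ 67.   98.  112.2]
dark radii [0.0085 0.1002 0.1302 0.1326 0.1338] ang med 1.2785667113119774 y range [0.1213 0.1218 0.1241]
line: slope [-0.0373  0.0034]
tip px 312 335 34 47
[0.0377 0.1229 0.1965] [0.0287 0.1208 0.1836] [0.0475 0.1266 0.2026]
bar 2584 [0.127  0.0256 0.262 ] [ 0.12   -0.0377  0.24  ] [0.1364 0.0598 0.2655]
-0.030000000000000002 x mid 0.12468623304238474 zmax 0.26158060004577616
-0.010000000000000002 x mid 0.12943417697406256 zmax 0.2643083164751864
0.009999999999999995 x mid 0.1295392769758278 zmax 0.2644768853615944
0.03 x mid 0.12971952272228449 zmax 0.2644059589594203
0.05 x mid 0.1279295817512042 zmax 0.2642234874965472
pred 0.12936214689665748 0.25664228856530696
```

Gauge reads about 1.255 rad; the bar reads at 1.849, matching the 1.85 end stop, so the frame is good to about 0.3 mm. I'll move above the bar.

```bash
cat >> h.py <<'E'
def bar(q,dz=0,dy=0):
    X=SEAT+RM@np.array([HX-.19*np.cos(q),dy,HZ+.19*np.sin(q)+dz]); print('bar',X.round(4)); goal(*X,83.9)
E
python3 - <<'E'
from h import *
bar(1.85,.06); bar(1.85)
E
```

```text
bar [0.671  0.1    0.3166]
shift [ 0.0099  0.0925 -0.0215] turn [ 0.0015 -0.0007 -0.0066] t 12.875 tcp-> [0.671 0.1   0.484]
bar [0.671  0.1    0.2566]
shift [0.0098 0.0924 0.0385] turn [ 0.0015 -0.0007 -0.0066] t 12.875 tcp-> [0.671 0.1   0.424]
```

carry_out([
  {"hand": 78,"x": 0.002,"y": 0.02,"z": -0.02,"ax": 0,"ay": 0,"az": -0.006},
  {"hand": 78,"x": 0.006,"y": 0.06,"z": -0.023,"ax": 0.001,"ay": 0,"az": -0.006},
  {"hand": 78,"x": 0.01,"y": 0.0925,"z": -0.022,"ax": 0.001,"ay": 0,"az": -0.006},
  {"hand": 78,"x": 0.01,"y": 0.0925,"z": -0.022,"ax": 0.001,"ay": 0,"az": -0.006},
  {"hand": 78,"x": 0.01,"y": 0.0925,"z": -0.022,"ax": 0.001,"ay": 0,"az": -0.006},
  {"hand": 78,"x": 0.01,"y": 0.0925,"z": -0.022,"ax": 0.001,"ay": 0,"az": -0.006},
])

```text
t: 13.62
tool_pos: [0.6706, 0.1003, 0.4851]
orientation: [2.335, 2.1, 0.003]
force: [-0.2, 0.7, 0.1]
opening: 0.0728
gripper_force: 0.0
```

```bash
python3 - <<'E'
from h import *
print(read_state()['tool_pos'],read_state()['dq'].round(3)); bar(1.85)
E
```

```text
[0.67058495 0.10027079 0.4851162 ] [-0.    -0.004 -0.002 -0.001 -0.002 -0.002]
bar [0.671  0.1    0.2566]
shift [-0.0003  0.0004  0.0615] turn [ 0.0016 -0.0008  0.0006] t 13.625 tcp-> [0.671 0.1   0.424]
```

Descend around the bar, then close.

carry_out([
  {"hand": 78,"x": 0,"y": 0,"z": 0.025,"ax": 0.001,"ay": 0,"az": 0},
  {"hand": 78,"x": 0,"y": 0,"z": 0.05,"ax": 0.001,"ay": 0,"az": 0},
  {"hand": 78,"x": 0,"y": 0,"z": 0.0605,"ax": 0.001,"ay": 0,"az": 0},
  {"hand": 78,"x": 0,"y": 0,"z": 0.0605,"ax": 0.001,"ay": 0,"az": 0},
  {"hand": 78,"x": 0,"y": 0,"z": 0.0605,"ax": 0.001,"ay": 0,"az": 0},
])

```text
t: 14.25
tool_pos: [0.6715, 0.1002, 0.4254]
orientation: [2.335, 2.1, 0.003]
force: [-0.3, -0.6, 0.4]
opening: 0.0726
gripper_force: 0.0
```

carry_out([
  {"hand": 5,"x": 0,"y": 0,"z": 0,"ax": 0,"ay": 0,"az": 0},
  {"hand": 5,"x": 0,"y": 0,"z": 0,"ax": 0,"ay": 0,"az": 0},
  {"hand": 5,"x": 0,"y": 0,"z": 0,"ax": 0,"ay": 0,"az": 0},
  {"hand": 5,"x": 0,"y": 0,"z": 0,"ax": 0,"ay": 0,"az": 0},
  {"hand": 5,"x": 0,"y": 0,"z": 0,"ax": 0,"ay": 0,"az": 0},
  {"hand": 5,"x": 0,"y": 0,"z": 0,"ax": 0,"ay": 0,"az": 0},
], newtons=25)

```text
t: 15.0
tool_pos: [0.6714, 0.1001, 0.4237]
orientation: [-2.335, -2.1, -0.0]
force: [0.1, -0.2, 0.0]
opening: 0.0173
gripper_force: 0.0
```

```bash
python3 - <<'E'
from h import *
s=read_state(); print(s['tool_pos'],s['force'],s['opening'])
C=R.from_rotvec(s['orientation'])
f=lambda q:SEAT+RM@np.array([HX-.19*np.cos(q),0,HZ+.19*np.sin(q)])
g=s['tool_pos']+C.apply([0,0,.167]); m=toM(g); print('grasp M',m,'ang',np.arctan2(m[2]-HZ,HX-m[0]),'r',np.hypot(m[2]-HZ,HX-m[0]))
for q in np.arange(1.80,1.24,-.05): print(round(q,2),C.inv().apply(f(q)-f(1.85)).round(4))
E
```

```text
[0.67139175 0.10012891 0.4237082 ] [ 0.08320896 -0.2027359   0.01977058] 0.017335055301470167
grasp M [0.1296442  0.00031769 0.25670824] ang 1.8513303441064775 r 0.19014129489162943
1.8 [ 0.     -0.0092 -0.0024]
1.75 [ 0.     -0.0185 -0.0043]
1.7 [ 0.     -0.0279 -0.0058]
1.65 [ 0.     -0.0373 -0.0067]
1.6 [ 0.     -0.0468 -0.0073]
1.55 [ 0.     -0.0563 -0.0073]
1.5 [ 0.     -0.0658 -0.0069]
1.45 [ 0.     -0.0753 -0.0059]
1.4 [ 0.     -0.0847 -0.0046]
1.35 [ 0.     -0.094  -0.0027]
1.3 [ 1.000e-04 -1.032e-01 -4.000e-04]
1.25 [ 1.000e-04 -1.123e-01  2.400e-03]
```

Still closing; continue.

carry_out([
  {"hand": 5,"x": 0,"y": 0,"z": 0,"ax": 0,"ay": 0,"az": 0},
  {"hand": 5,"x": 0,"y": 0,"z": 0,"ax": 0,"ay": 0,"az": 0},
  {"hand": 5,"x": 0,"y": 0,"z": 0,"ax": 0,"ay": 0,"az": 0},
])

```text
t: 15.38
tool_pos: [0.6713, 0.1001, 0.4237]
orientation: [-2.335, -2.1, -0.0]
force: [-0.4, 0.2, -0.2]
opening: 0.0113
gripper_force: 25.0
```

Bar gripped. Swinging along the arc in small steps.

carry_out([
  {"hand": 5,"x": 0,"y": -0.0045,"z": -0.0012,"ax": 0,"ay": 0,"az": 0},
  {"hand": 5,"x": 0,"y": -0.0092,"z": -0.0024,"ax": 0,"ay": 0,"az": 0},
  {"hand": 5,"x": 0,"y": -0.0185,"z": -0.0043,"ax": 0,"ay": 0,"az": 0},
  {"hand": 5,"x": 0,"y": -0.0279,"z": -0.0058,"ax": 0,"ay": 0,"az": 0},
  {"hand": 5,"x": 0,"y": -0.0373,"z": -0.0067,"ax": 0,"ay": 0,"az": 0},
  {"hand": 5,"x": 0,"y": -0.0468,"z": -0.0073,"ax": 0,"ay": 0,"az": 0},
  {"hand": 5,"x": 0,"y": -0.0563,"z": -0.0073,"ax": 0,"ay": 0,"az": 0},
  {"hand": 5,"x": 0,"y": -0.0563,"z": -0.0073,"ax": 0,"ay": 0,"az": 0},
])

```text
t: 16.38
tool_pos: [0.6147, 0.1065, 0.4313]
orientation: [-2.335, -2.101, -0.001]
force: [1.0, 4.9, 1.8]
opening: 0.0111
gripper_force: 25.0
```

```bash
cat > a.py <<'E'
from h import *
s=read_state(); C=R.from_rotvec(s['orientation'])
m=toM(s['tool_pos']+C.apply([0,0,.167])); q0=np.arctan2(m[2]-HZ,HX-m[0]); print('t',s['t'],'M',m.round(4),'ang',q0,'r',np.hypot(m[2]-HZ,HX-m[0]),s['force'].round(1),s['opening'],s['gripper_force'],s['dq'].round(3))
f=lambda q:RM@np.array([-.19*np.cos(q),0,.19*np.sin(q)])
import sys
for q in map(float,sys.argv[1:]): print(q,C.inv().apply(f(q)-f(q0)).round(4))
E
python3 a.py 1.5 1.45 1.4 1.35 1.3 1.25
```

```text
t 16.375 M [0.0726 0.0008 0.2643] ang 1.54751357649654 r 0.1903246108880211 [1.  4.9 1.8] 0.011099501850787266 25.0124654173851 [-0.005  0.017 -0.019  0.    -0.002 -0.001]
1.5 [ 0.     -0.009   0.0004]
1.45 [ 0.     -0.0185  0.0013]
1.4 [ 0.     -0.0279  0.0027]
1.35 [ 0.     -0.0372  0.0046]
1.3 [ 0.     -0.0464  0.0069]
1.25 [ 0.     -0.0555  0.0097]
```

carry_out([
  {"hand": 5,"x": 0,"y": -0.0045,"z": 0.0002,"ax": 0,"ay": 0,"az": 0},
  {"hand": 5,"x": 0,"y": -0.009,"z": 0.0004,"ax": 0,"ay": 0,"az": 0},
  {"hand": 5,"x": 0,"y": -0.0185,"z": 0.0013,"ax": 0,"ay": 0,"az": 0},
  {"hand": 5,"x": 0,"y": -0.0279,"z": 0.0027,"ax": 0,"ay": 0,"az": 0},
  {"hand": 5,"x": 0,"y": -0.0372,"z": 0.0046,"ax": 0,"ay": 0,"az": 0},
  {"hand": 5,"x": 0,"y": -0.0464,"z": 0.0069,"ax": 0,"ay": 0,"az": 0},
  {"hand": 5,"x": 0,"y": -0.0535,"z": 0.009,"ax": 0,"ay": 0,"az": 0},
  {"hand": 5,"x": 0,"y": -0.0535,"z": 0.009,"ax": 0,"ay": 0,"az": 0},
])

```text
t: 17.38
tool_pos: [0.5618, 0.1121, 0.4217]
orientation: [-2.334, -2.1, 0.0]
force: [0.0, 5.2, 1.0]
opening: 0.0111
gripper_force: 25.0
```

```bash
python3 a.py 1.25; python3 - <<'E'
from h import *
np.set_printoptions(precision=4,suppress=True)
p,im,d=shot('wrist','w9')
def meas(p,im,d,name):
    M=toM(pts(p,d)); x,y,z=M[...,0],M[...,1],M[...,2]; V=im.max(2)
    dx,dz=HX-x,z-HZ; r=np.hypot(dx,dz); a=np.arctan2(dz,dx)
    g=(d>0)&(np.abs(y-.124)<.007)&(r>.112)&(r<.136)&(a>.7)&(a<1.5)
    if g.sum(): v,u=np.nonzero(g); print(name,'tip',g.sum(),'ang 2/98',np.percentile(a[g],[2,50,98]),'mid',np.percentile(a[g],[2,98]).mean(),'rmax',np.percentile(r[g],98),'px',u.min(),u.max(),v.min(),v.max())
    e=g&(r>.126); print('  end face',e.sum(),np.percentile(a[e],[2,98]),np.percentile(a[e],[2,98]).mean()) if e.sum() else 0
    s_=(d>0)&(np.abs(y-.124)<.005)&(r>.085)&(r<.112)&(V<95)&(a>.7)&(a<1.5); print('  shaft',s_.sum(),np.percentile(a[s_],[2,98]),np.percentile(a[s_],[2,98]).mean()) if s_.sum() else 0
    c=(d>0)&(np.abs(y)<.104)&(r>.03)&(r<.145)&(np.abs(y)>.02)
    n=M[c]; print('  panel',len(n))
    if len(n)>200:
        for _ in range(6):
            A=np.c_[n[:,1],n[:,2],np.ones(len(n))]; w=np.linalg.lstsq(A,n[:,0],rcond=None)[0]; e=n[:,0]-A@w; k=np.abs(e)<max(.0015,np.median(np.abs(e))*2.5); n=n[k]
        # n kept: x = w1*z + ...
        print('  n',len(n),'tilt',w,'angle',np.arctan2(1,-w[1]),'rms',e[k].std(),n.min(0),n.max(0))
    return M
D=np.load('pics/w8.npz'); meas({k:D[k] for k in D if k not in('im','d')},D['im'],D['d'],'w8')
meas(p,im,d,'w9')
E
```

```text
t 17.375 M [0.0192 0.0007 0.2547] ang 1.260987462098153 r 0.1897153349006893 [0.  5.2 1. ] 0.01105605701314274 24.987309873104095 [-0.002  0.009 -0.01  -0.    -0.001 -0.002]
1.25 [ 0.     -0.002   0.0007]
w8 tip 283 ang 2/98 [1.1955 1.2643 1.3193] mid 1.2574156802279457 rmax 0.13344926526064171 px 312 336 34 48
  end face 181 [1.1988 1.3135] 1.256162606614274
  shaft 105 [1.2178 1.3181] 1.2679373989829292
  panel 16857
  n 8631 tilt [-0.0121  0.4602  0.0232] angle 2.0021348657249862 rms 0.005206245289978358 [ 0.014  -0.104   0.0046] [0.1149 0.104  0.2146]
w9 tip 401 ang 2/98 [1.1923 1.2601 1.3179] mid 1.255064654478335 rmax 0.13356385591862677 px 337 365 31 47
  end face 263 [1.1955 1.3125] 1.25397352742998
  shaft 132 [1.214  1.3137] 1.263819989947648
  panel 15339
  n 15339 tilt [-0.1488 -0.2634  0.0943] angle 1.313205503540157 rms 0.07507446042395179 [-0.0526 -0.0926 -0.0021] [0.2034 0.104  0.2137]
```

Kinematics puts the cover at 1.261 and the gauge at about 1.252. I'll cross-check with the panel's slope in the same picture.

```bash
python3 - <<'E'
from h import *
np.set_printoptions(precision=4,suppress=True)
D=np.load('pics/w9.npz'); p={k:D[k] for k in D if k not in('im','d')}; im,d=D['im'],D['d']
M=toM(pts(p,d)); x,y,z=M[...,0],M[...,1],M[...,2]; dx,dz=HX-x,z-HZ; r=np.hypot(dx,dz); a=np.arctan2(dz,dx)
c=(d>0)&(y>.06)&(y<.104)&(r>.03)&(r<.165)&(a>1.1)&(a<1.5)
n=M[c]; print(len(n), np.histogram(r[c],8)[0],np.percentile(a[c],[5,50,95]))
for _ in range(8):
    A=np.c_[n[:,1],n[:,2],np.ones(len(n))]; w=np.linalg.lstsq(A,n[:,0],rcond=None)[0]; e=n[:,0]-A@w; k=np.abs(e)<max(.001,2*e.std()); n=n[k]
print(len(n),w,'panel angle',np.arctan2(1,-w[1]),e.std(),n.min(0),n.max(0))
# bar
b=(d>0)&(np.abs(y)<.058)&(np.abs(r-.19)<.012)&(a>1.1)&(a<1.45)
for lo in (-.05,-.04,-.03,.03,.04,.05):
    k=b&(np.abs(y-lo)<.005)
    if k.sum()>10: print('bar y',lo,k.sum(),(np.percentile(x[k],2)+np.percentile(x[k],98))/2,np.percentile(z[k],98))
# gauge shaft side-face line: medians by radius
for lo in np.arange(.08,.136,.008):
    k=(d>0)&(np.abs(y-.124)<.006)&(np.abs(r-lo)<.004)&(im.max(2)<120)&(a>1.0)&(a<1.45)
    if k.sum()>5: print('g',round(lo,3),k.sum(),np.percentile(a[k],[3,50,97]),np.percentile(a[k],[3,97]).mean(),np.median(y[k]))
E
```

```text
2463 [ 101  114  138  164  195  249  299 1203] [1.257  1.3031 1.3792]
1720 [ 0.0081 -0.3221  0.1064] panel angle 1.2592052391924329 0.0002217828662759121 [0.0345 0.06   0.1039] [0.0735 0.1039 0.2231]
bar y -0.05 40 0.020579254012241192 0.2601737559160547
bar y -0.04 288 0.0194176650483507 0.26254790395407235
bar y -0.03 290 0.019415100359274344 0.2625973744072156
bar y 0.03 413 0.02013019044498103 0.262816617899215
bar y 0.04 425 0.02042456044892528 0.2627158529874604
bar y 0.05 451 0.02112857028843833 0.26289192964324626
g 0.08 35 [1.2045 1.2852 1.328 ] 1.2662511689136928 0.12197286056932688
g 0.088 46 [1.2093 1.2808 1.3359] 1.272627868477097 0.12194366744200699
g 0.096 45 [1.209  1.2683 1.31  ] 1.2595189286321993 0.12198854011517547
g 0.104 47 [1.2124 1.2638 1.3042] 1.258333126941457 0.12205553610231519
g 0.112 36 [1.1987 1.2589 1.3195] 1.2590888033600223 0.12176974034324925
g 0.12 90 [1.2001 1.2722 1.3202] 1.2601351449288718 0.12158426429398259
g 0.128 144 [1.2039 1.2586 1.313 ] 1.258482526574007 0.12183057643320486
g 0.136 111 [1.1986 1.2602 1.3057] 1.2521813989939337 0.12362736488374833
```

The panel reads 1.259 and the gauge 1.252-1.255 after the depth bias; a small final nudge.

carry_out([
  {"hand": 5,"x": 0,"y": -0.0007,"z": 0.0002,"ax": 0,"ay": 0,"az": 0},
  {"hand": 5,"x": 0,"y": -0.0013,"z": 0.0004,"ax": 0,"ay": 0,"az": 0},
  {"hand": 5,"x": 0,"y": -0.0013,"z": 0.0004,"ax": 0,"ay": 0,"az": 0},
  {"hand": 5,"x": 0,"y": -0.0013,"z": 0.0004,"ax": 0,"ay": 0,"az": 0},
  {"hand": 5,"x": 0,"y": -0.0013,"z": 0.0004,"ax": 0,"ay": 0,"az": 0},
  {"hand": 5,"x": 0,"y": -0.0013,"z": 0.0004,"ax": 0,"ay": 0,"az": 0},
])

```text
t: 18.18
tool_pos: [0.5609, 0.1122, 0.4214]
orientation: [-2.334, -2.1, -0.0]
force: [0.4, 6.1, 0.2]
opening: 0.0114
gripper_force: 25.0
```

```bash
python3 a.py 1.254
```

```text
t 18.175 M [0.0183 0.0007 0.2544] ang 1.2564150980689535 r 0.18971903211342767 [0.4 6.1 0.2] 0.01135562366326005 24.98706579208374 [ 0.002 -0.001 -0.001  0.002 -0.002 -0.   ]
1.254 [ 0.     -0.0004  0.0001]
```

The cover is at about 1.255, within measurement error of the gauge, steady and held. Handing in.

```bash
python3 -c "
from plant import robot; print(robot.close_job())"
```

```text
the job is handed in; nothing more can be done
None
```

The job is handed in: the board is seated flat on the bed between the posts and released, and the cover is held by its bar at about 1.255 rad against a gauge reading of about 1.253 rad (18 s used; the verdict was not returned, and I did not re-image the board or the other objects after swinging the cover).

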